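# Find the guide gap that is set right with a feeler blade

## Robot

A 6-joint arm with a two-finger parallel gripper is mounted at the origin on the work surface; the furniture and walls round the work are solid. World frame = base frame: x ahead of the robot, y to its left, z up, the work surface at z = 0. Lengths are in m, angles in rad, forces in N, time in s.
With the tool pointing down it reaches from about 0.325 to 0.875 m from the base axis. Payload 4.4 kg.
Tool frame: the origin (TCP) lies midway between the tips of the shut fingers; the grasp point (between the pads) lies bot.pinch_z behind it (bot.pinch_z is the distance from the TCP to the grasp point, in m); z points along the fingers, x is the direction in which the jaws open and shut, and the axes are right-handed (so a half turn about z gives the same grasp; the last joint's range is limited). The gripper opens to 85 mm and grips with 20 to 120 N. Pads are 22 mm wide; open, the fingers measure 114 mm over their backs; the gripper's body (76 mm by 85 mm) begins 54 mm behind the grasp point. The pads swing forward as they close: fully open they stand 13 mm farther back than shut.
Start: joints at [1.133, 0.207, 1.542, -0, 1.393, -0.15], TCP at [0.163, 0.552, 0.231] pointing down, gripper open.
Joint ranges: [-2.73, 2.73], [-0.86, 2.22], [0.23, 2.46], [-1.11, 4.25], [0.08, 2.63], [-2.82, 2.82]. Speed limits (rad/s): [2.79, 2.79, 3.14, 3.14, 3.14, 3.14].

## Interface

Orientations are given as a unit quaternion [x, y, z, w].
In Python, from cell import bot gives the robot as it stands.
- The arm moves only by the tool send_rows, never from a script. Its argument "rows" is a list of rows, each an object of numbers: "dx", "dy", "dz": the shift along the tool's x, y, z as a fraction of full scale; "turn": the turn about the tool's z as a fraction of full scale. A call has 1 to 12 rows; each row shifts and turns the commanded pose from where the row before left it, along the tool's axes as they then stand; what a row does not reach is not made up. Full scale, the value 1, is 25 mm for a shift and 6 degrees for a turn. A row lasts 1/8 s, in which the tool goes at most 62.5 mm and 10.7 degrees, less where a joint would pass 70% of its speed; a pose out of reach is approached as far as the arm can. A call with a number of a shift or a turn outside -1 to 1 is refused whole. A call with a gripper value outside its range is refused whole. "gripper" is the closure, from -1 (fully open) to 1 (shut), set as the call begins (left out, the last holds). The fingers move at their own pace and stop on an object; the grip force is fixed at half the most. Time passes only in rows, so rows that do not move let the fingers close. It gives the time, the measured TCP pose, the force and the opening at its end, in the units of the state.
- bot.observe(): the state, without advancing time (a new reading comes with each control period).
- bot.grab_frame(name): name is "scene" or "side" or "wrist"; returns the picture (400x640x3 uint8, red, green, blue); there is no depth.
- bot.calibration(name): a dict with "intrinsics" (3x3 intrinsics, pixels), "k1" (the pictures are not rectified: a ray, as slopes to the right and down, at radius r is drawn at 1 + k1 r^2 times it, then the intrinsics apply), "origin" and "rotation" of the camera in the world. Camera axes: x right, y up, looking along -z (the intrinsics and any distortion apply to the point x, -y, -z); pixel columns grow to the right and rows downward; lengths in m; the calibration is good to about 2 mm. A picture is of the moment at which its call begins: read the wrist's pose just before it. calibration takes no time and is no camera call; for the wrist camera it gives the pose at the moment of the call.
- bot.finish_job(): hands the job in, once; it reports no verdict.
The state is a dict: "t": time; "joints": joint angles; "qd": joint speeds; "joint_efforts": joint torques, N m; "position": TCP position; "ee_rot": TCP orientation; "contact_force": force on the tool from outside, world axes, zero at the start; "torque": the same for the moment, N m; "gripper_width": finger opening in m.
Only numpy, scipy, OpenCV 4.12 (cv2) and the standard library are available. Lean on these libraries where they do the work, as an engineer would, in place of code of your own. Each camera call takes 0.05 s, during which the arm holds its last target.

## Task

Take the feeler blade with the orange handle out of its wooden stand and try it in the three gaps of the blue guide block. One gap is slack (the blade drops in freely), one is too tight (it stops well short), and one is set right (it slides in against a light, steady drag): leave the blade pushed fully home in that one, let go of it, and leave the other things on the bench where they are.

Things in the scene. Friction and masses are not known exactly. Their poses are not given: they have to be found in the camera images.
- guide_block: Blue steel guide block fixed to the bench, 166 mm wide, about 109 mm high; its face, 64 mm long, slopes 35 degrees, looking up and towards the robot. Origin: centre of the underside. z up, y along the row of gaps; the face rises towards +x. Three gaps go in square to the face, along (0.574, 0, -0.819). Hidden in each is a shoe; which gap is slack, right or tight changes from run to run.
- gap_1 (a point): Centre of the mouth, in the plane of the sloping face, of the +y end one of the three gaps, which look alike. Axes as the block's. Each gap is a slot 11 mm wide (block y), 28 mm long (up the slope) and 70 mm deep in a thin brass-coloured frame, 50 mm from the next. In whichever gap is slack, the blade goes home with almost no force and has 3 mm of play each side.
- gap_2 (a point): Centre of the mouth, in the plane of the sloping face, of the middle one of the three gaps, which look alike. Axes as the block's. Whichever gap is too tight stops the blade dead 22 mm in, 28 mm short of home.
- gap_3 (a point): Centre of the mouth, in the plane of the sloping face, of the -y end one of the three gaps, which look alike. Axes as the block's. In whichever gap is set right, a sprung shoe presses the blade towards the block's -y with about 7 N: up to 14 N of push is felt from 8 to 22 mm in, then a steady drag of 3 to 7 N until home.
- blade: Feeler blade, loose, 80 g: steel leaf 5 mm thick (y), 20 wide, 50 long, round nose; orange handle 14 mm thick (y), 28 wide, 62 long, its square shoulder too thick to enter a gap. Origin: middle of the shoulder. In its own axes the leaf points along (0.574, 0, -0.819), so z is up when it stands in the stand or a gap. Home: origin at the gap's mouth, y along the block's, either way round.
- nose (a point): Middle of the rounded end of the blade's leaf, 50 mm from the shoulder; 41 mm below the mouth when home. Axes as the blade's.
- handle (a point): Centre of the blade's orange handle, 36 mm from the shoulder along the handle. Grip across the 14 mm, fingers closing along the blade's y, the tool tilted 35 degrees along the handle. Axes as the blade's.
- stand: Pale wooden stand fixed to the bench, sloping 35 degrees like the blue block, 61 mm wide, with one slot 9 x 21.6 mm in which the blade stands at the start, shoulder on the sloping face. Origin: centre of the underside; z up, y across, the face rises towards +x. The blade is drawn out along (-0.574, 0, 0.819). A bench vice 150 mm high stands between stand and block.
- stand_mouth (a point): Centre of the slot's mouth on the stand's sloping face, 88.7 mm above the bench. Axes as the stand's.
- oil_can: Bystander: small red oil can with a long spout, 156 mm high, loose; origin under its centre.
- marker: Bystander: dark paint marker with a red cap, 120 mm long, 16 mm thick, lying loose; origin under its centre.
Things that resemble listed ones, but are neither listed nor needed, are in the scene too. Leave any turquoise look-alike of the blade alone.

How it is judged:
On the way:
1. the blade has been drawn out of its stand (distance between blade and stand_mouth above 0.08 m), for 0.1 s.
At the end, for the whole second after the job is handed in: The blade stands at rest in the gap that is set right: shoulder within 8 mm of its mouth, nose over 30 mm below the mouth, y in line with the block's within 0.15 rad either way round, and pressed on the block by the sprung shoe with over 3 N (true of no other gap) ((distance between blade and gap_1 below 0.008 m or distance between blade and gap_2 below 0.008 m or distance between blade and gap_3 below 0.008 m) and angle between the y axis of blade and the y axis of guide_block, either way round below 0.15 rad and (z of nose in the frame of gap_1 below -0.03 m or z of nose in the frame of gap_2 below -0.03 m or z of nose in the frame of gap_3 below -0.03 m) and contact force between blade and guide_block above 3 N and linear speed of blade below 0.02 m/s); the robot touches nothing.
It fails at once if the oil can is pushed more than 30 mm from its place or tipped (distance of oil_can from where it was at the start of the episode above 0.03 m or angle between oil_can's own z axis and vertical above 0.5 rad).
It fails at once if the marker is pushed more than 30 mm from its place (distance of marker from where it was at the start of the episode above 0.03 m).
It also fails if it takes over 58 s, if anything falls off the work surface, if the arm or the gripper's body presses on something with over 40 N, if the wrist force passes 120 N, or if a joint passes its speed limit or range.

## Working session

There is one attempt and no reset: what is moved stays moved. The work goes in short steps, Python scripts to look and compute and a tool call to move; the robot and the scene stay as the last step left them, time stands still between calls to the robot, and variables do not carry over. Pictures are saved under pics/ and viewed, and the job is handed in when it is done.

Besides the shell and the picture viewer there is one more tool, called after "Request:" by a JSON object that holds its "api" and its "payload", one argument or row to a line. send_rows: Moves the arm, as the interface text tells. Its arguments: {"type":"object","properties":{"rows":{"type":"array"},"gripper":{"type":"number"}},"required":["rows"]}

```bash
ls; mkdir -p pics; python3 - <<'E'
from cell import bot
import cv2,json
s=bot.observe();print(s, bot.pinch_z)
for n in ["scene","side","wrist"]:
    c=bot.calibration(n);print(n,c)
    cv2.imwrite(f"pics/{n}0.png",bot.grab_frame(n)[:,:,::-1])
E
```

```text
pics
{'t': 0.0, 'joints': array([ 1.13348796e+00,  2.07458058e-01,  1.54297402e+00, -4.77775732e-06,
        1.39349882e+00, -1.50521179e-01]), 'qd': array([ 0.00040181,  0.00020284,  0.00016158, -0.00064636,  0.0001441 ,
        0.00051935]), 'joint_efforts': array([ 3.63649606e-04, -3.83019555e+01, -2.91600770e+01,  6.05548303e-05,
        1.02476965e-02, -1.44013723e-05]), 'position': array([0.16234702, 0.55080608, 0.23009464]), 'ee_rot': array([ 8.00896227e-01,  5.98802027e-01, -1.02962788e-03,  5.53821304e-04]), 'contact_force': array([0.2702806 , 0.11119676, 0.15023402]), 'torque': array([ 0.0232988 , -0.00933713, -0.03122511]), 'gripper_width': 0.08572299494674472} 0.0187
scene {'intrinsics': array([[429.43133142,   0.        , 322.42997003],
       [  0.        , 429.43133142, 198.4831108 ],
       [  0.        ,   0.        ,   1.        ]]), 'k1': -0.01022472834785297, 'origin': array([-0.28571901, -0.93796705,  0.70942166]), 'rotation': array([ 0.48065055, -0.19799155, -0.30706125,  0.79717487])}
side {'intrinsics': array([[376.10730166,   0.        , 320.59021307],
       [  0.        , 376.10730166, 206.03980113],
       [  0.        ,   0.        ,   1.        ]]), 'k1': -0.08008227422863562, 'origin': array([0.53062283, 1.07225   , 0.73769556]), 'rotation': array([-0.00109122,  0.51548985,  0.85684467,  0.00928655])}
wrist {'intrinsics': array([[276.46788443,   0.        , 317.29353272],
       [  0.        , 276.46788443, 195.48410177],
       [  0.        ,   0.        ,   1.        ]]), 'k1': -0.003527389044951306, 'origin': array([0.09705083, 0.56998717, 0.37254675]), 'rotation': array([-0.1083638 , -0.08013928,  0.59284977,  0.79395475])}
```

View pics/scene0.png

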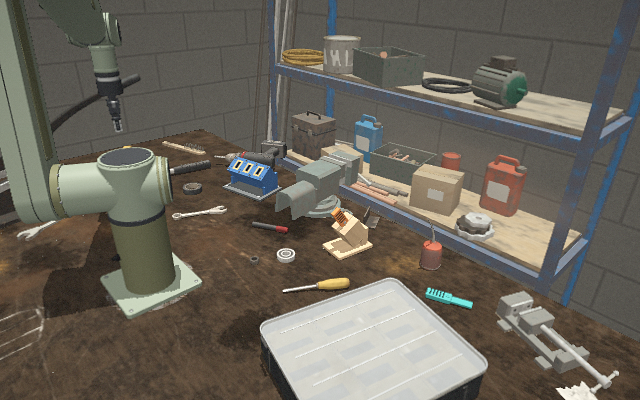

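View pics/side0.png

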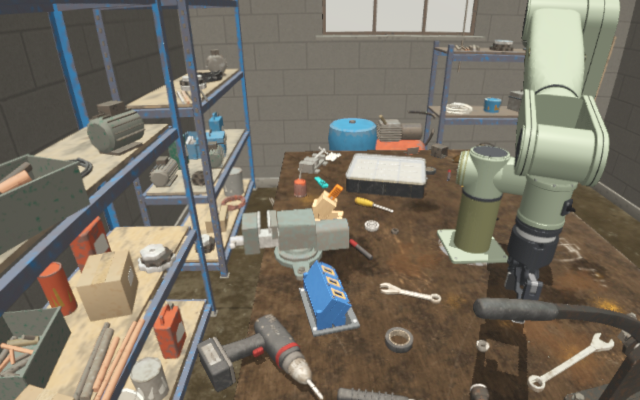

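View pics/wrist0.png

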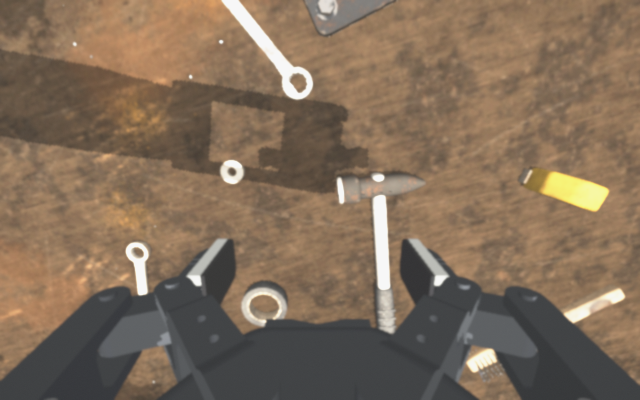

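```bash
cat > h.py <<'E'
import numpy as np,cv2
from scipy.spatial.transform import Rotation as R
def ray(c,u,v):
    K=c['intrinsics'];x=(u-K[0,2])/K[0,0];y=(v-K[1,2])/K[1,1]
    # distorted = s*(1+k r2)
    a,b=x,y
    for _ in range(20):
        f=1+c['k1']*(a*a+b*b);a,b=x/f,y/f
    d=R.from_quat(c['rotation']).apply([a,-b,-1]);return np.array(c['origin']),d/np.linalg.norm(d)
def plane(c,u,v,z):
    o,d=ray(c,u,v);return o+d*(z-o[2])/d[2]
def tri(c1,p1,c2,p2):
    o1,d1=ray(c1,*p1);o2,d2=ray(c2,*p2)
    A=np.stack([d1,-d2],1);t=np.linalg.lstsq(A,o2-o1,rcond=None)[0]
    a,b=o1+t[0]*d1,o2+t[1]*d2;return (a+b)/2,np.linalg.norm(a-b)
def proj(c,P):
    p=R.from_quat(c['rotation']).inv().apply(np.atleast_2d(P)-c['origin'])
    x=p[:,0]/-p[:,2];y=-p[:,1]/-p[:,2];f=1+c['k1']*(x*x+y*y);K=c['intrinsics']
    return np.stack([K[0,0]*x*f+K[0,2],K[1,1]*y*f+K[1,2]],1)
E
python3 - <<'E'
import cv2,numpy as np
a=cv2.imread('pics/scene0.png');b=cv2.imread('pics/side0.png')
def crop(i,x,y,w,h,s,n): cv2.imwrite(n,cv2.resize(i[y:y+h,x:x+w],None,fx=s,fy=s,interpolation=cv2.INTER_CUBIC))
crop(a,215,140,170,120,4.5,'pics/c1.png')
crop(b,290,170,100,170,3.5,'pics/c2.png')
E
```

```text
(no output)
```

View pics/c1.png

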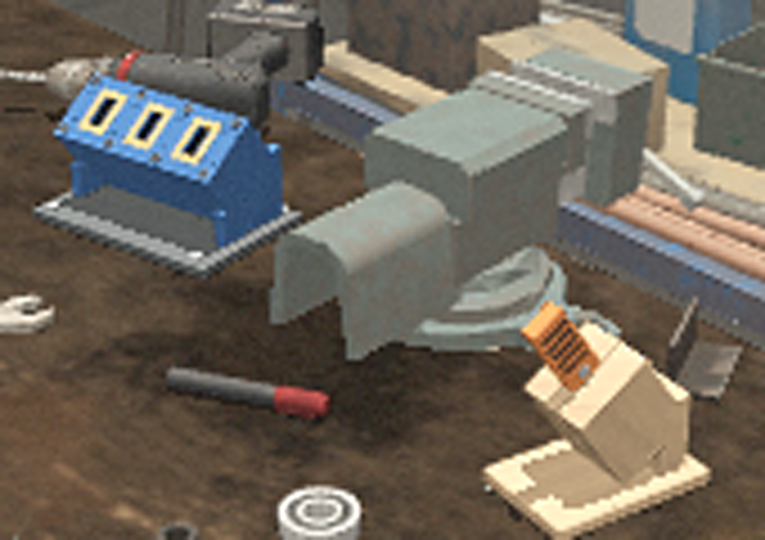

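View pics/c2.png

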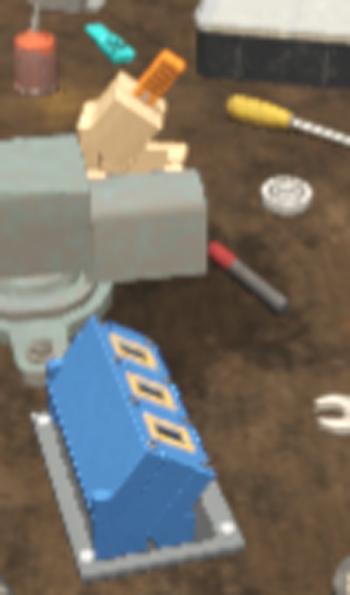

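The orange handle in the stand is at scene (342,217). Things it could be confused with are the turquoise blade (449,297) and the yellow screwdriver (330,286). I choose the orange one. The gaps sit at about (238,164), (248,168) and (259,171) in the scene view.

```bash
python3 - <<'E'
import cv2,numpy as np
from h import *
from cell import bot
cs,cd=bot.calibration('scene'),bot.calibration('side')
def comps(f,lo,hi,box,mn):
    i=cv2.imread(f);h=cv2.cvtColor(i,cv2.COLOR_BGR2HSV);m=cv2.inRange(h,lo,hi)
    z=np.zeros_like(m);x,y,w,hh=box;z[y:y+hh,x:x+w]=m[y:y+hh,x:x+w]
    cn,_=cv2.findContours(z,cv2.RETR_EXTERNAL,cv2.CHAIN_APPROX_NONE)
    r=[]
    for c in cn:
        if cv2.contourArea(c)>mn:
            q=cv2.minAreaRect(c);r.append((q[0],q[1],cv2.boxPoints(q).round(1).tolist(),cv2.contourArea(c)))
    return r
A=comps('pics/scene0.png',(15,70,110),(32,255,255),(220,150,50,35),15)
B=comps('pics/side0.png',(15,70,110),(32,255,255),(300,260,60,50),15)
for r in A:print('A',r)
for r in B:print('B',r)
O1=comps('pics/scene0.png',(5,150,100),(16,255,255),(320,200,40,40),15)
O2=comps('pics/side0.png',(5,150,100),(16,255,255),(325,175,25,30),15)
for r in O1:print('O1',r)
for r in O2:print('O2',r)
A.sort(key=lambda r:r[0][0]);B.sort(key=lambda r:-r[0][1])
for a,b in zip(A,B):print('gap',tri(cs,a[0],cd,b[0]))
print('handle',tri(cs,O1[0][0],cd,O2[0][0]))
# base plate corners of stand & block, marker, can
for n,p in dict(stL=(323.5,248),stN=(341,260),stR=(372,244),blL=(223,187),blN=(259,201),blR=(281,187.5),mk0=(253,223),mk1=(287,229.5),can=(431,268)).items():print(n,plane(cs,*p,0.008).round(3))
print('vise top',tri(cs,(302,183.5),cd,(348,222)))
E
```

```text
A ((258.2307434082031, 170.65382385253906), (5.547001838684082, 11.371355056762695), [[252.8000030517578, 173.8000030517578], [259.1000061035156, 164.39999389648438], [263.70001220703125, 167.5], [257.3999938964844, 176.89999389648438]], 47.0)
A ((247.49998474121094, 167.49998474121094), (5.269651889801025, 10.816654205322266), [[242.3000030517578, 170.5], [248.3000030517578, 161.5], [252.6999969482422, 164.5], [246.6999969482422, 173.5]], 44.0)
A ((237.3845977783203, 164.42308044433594), (4.992301940917969, 10.816654205322266), [[232.3000030517578, 167.5], [238.3000030517578, 158.5], [242.5, 161.3000030517578], [236.5, 170.3000030517578]], 42.0)
B ((356.5, 298.5), (7.071067810058594, 8.485280990600586), [[351.0, 299.0], [357.0, 293.0], [362.0, 298.0], [356.0, 304.0]], 30.5)
B ((332.2000427246094, 281.60003662109375), (13.41640853881836, 3.577709197998047), [[325.3999938964844, 280.20001220703125], [327.0, 277.0], [339.0, 283.0], [337.3999938964844, 286.20001220703125]], 15.5)
O1 ((339.8599853515625, 217.47999572753906), (16.200000762939453, 10.0), [[331.0, 214.0], [339.0, 208.0], [3
[... 176 characters left out ...]
, [336.8999938964844, 182.39999389648438], [343.6000061035156, 188.0], [333.29998779296875, 200.39999389648438]], 107.0)
gap (array([0.45696491, 0.33155685, 0.08829208]), np.float64(0.0487946750360675))
gap (array([0.49563732, 0.28391845, 0.09109908]), np.float64(0.0005538604807648225))
handle (array([ 0.46341473, -0.21946392,  0.11472269]), np.float64(6.707181692952382e-05))
stL [ 0.436 -0.186  0.008]
stN [ 0.432 -0.261  0.008]
stR [ 0.559 -0.265  0.008]
blL [0.429 0.354 0.008]
blN [0.465 0.176 0.008]
blR [0.59  0.212 0.008]
mk0 [0.363 0.066 0.008]
mk1 [ 0.42  -0.036  0.008]
can [ 0.591 -0.45   0.008]
vise top (array([ 0.45977909, -0.01486308,  0.12445018]), np.float64(0.07252907589061716))
```

Request:
{"api": "send_rows", "payload": {
  "rows": [
    {"dy": 1,"dz": -0.5,"turn": -0.8},
    {"dy": 1,"dz": -0.5,"turn": -0.8},
    {"dy": 1,"dz": -0.5,"turn": -0.8},
    {"dx": -1,"dy": 0.7},
    {"dx": -1,"dy": 0.7},
    {"dx": -1,"dy": 0.7},
    {"dx": -1,"dy": 0.7},
    {"dx": -1,"dy": 0.7},
    {"dx": -1,"dy": 0.7},
    {"dx": -1,"dy": 0.7},
    {"dx": -1,"dy": 0.7},
    {"dx": -1,"dy": 0.7}
  ],
  "gripper": -1
}}

```text
invalid input at $.rows[0]: expected keys dx, dy, dz, turn
```

Request:
{"api": "send_rows", "payload": {
  "rows": [
    {"dx": 0}
  ]
}}

```text
invalid input at $.rows[0]: expected keys dx, dy, dz, turn
```

```bash
cat > snap.py <<'E'
import sys,pickle,cv2
from cell import bot
n=sys.argv[1]
c=bot.calibration('wrist');s=bot.observe();f=bot.grab_frame('wrist')
cv2.imwrite(f'pics/{n}.png',f[:,:,::-1]);pickle.dump((c,s),open(f'{n}.pkl','wb'))
print(s['t'],s['position'].round(4),s['ee_rot'].round(4),s['contact_force'].round(2),s['gripper_width'])
E
python3 snap.py w1
```

```text
0.15 [0.1624 0.551  0.2303] [ 8.009e-01  5.988e-01 -8.000e-04  4.000e-04] [-0.57  0.48 -0.41] 0.08519133651260359
```

View pics/w1.png

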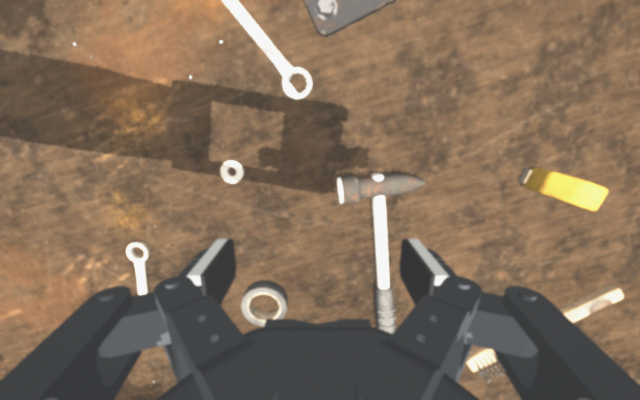

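Request:
{"api": "send_rows", "payload": {
  "rows": [
    {"dx": 0,"dy": 1,"dz": -0.5,"turn": -0.8},
    {"dx": 0,"dy": 1,"dz": -0.5,"turn": -0.8},
    {"dx": 0,"dy": 1,"dz": -0.5,"turn": -0.8},
    {"dx": -1,"dy": 0.7,"dz": 0,"turn": 0},
    {"dx": -1,"dy": 0.7,"dz": 0,"turn": 0},
    {"dx": -1,"dy": 0.7,"dz": 0,"turn": 0},
    {"dx": -1,"dy": 0.7,"dz": 0,"turn": 0},
    {"dx": -1,"dy": 0.7,"dz": 0,"turn": 0},
    {"dx": -1,"dy": 0.7,"dz": 0,"turn": 0},
    {"dx": -1,"dy": 0.7,"dz": 0,"turn": 0},
    {"dx": -1,"dy": 0.7,"dz": 0,"turn": 0},
    {"dx": 0,"dy": 0,"dz": 0,"turn": 0}
  ],
  "gripper": -1
}}

```text
t: 1.7
position: [0.3695, 0.3303, 0.2686]
ee_rot: [0.721, 0.693, -0.0, 0.0]
contact_force: [0.1, 0.1, 0.7]
gripper_width: 0.0851
```

```bash
python3 snap.py w2
```

```text
1.7 [0.3695 0.3303 0.2686] [ 7.206e-01  6.933e-01 -2.000e-04  0.000e+00] [0.12 0.14 0.73] 0.08506277303356055
```

View pics/w2.png

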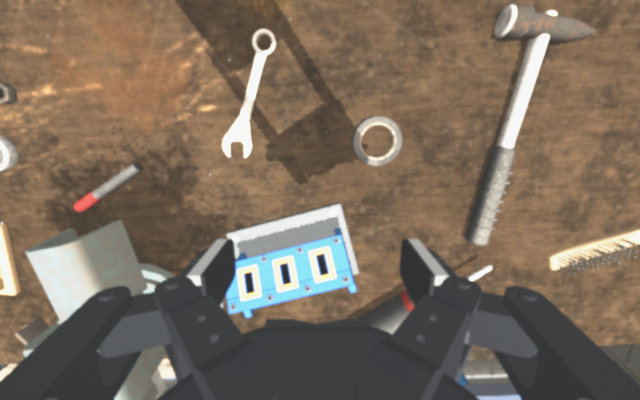

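The wrist view shows the three frames at about (248,282), (285,273) and (321,264). I'll measure them, and start on towards the stand.

```bash
cat > gaps.py <<'E'
import sys,pickle,cv2,numpy as np
from h import *
from cell import bot
n=sys.argv[1];c,s=pickle.load(open(n+'.pkl','rb'))
i=cv2.imread(f'pics/{n}.png');hsv=cv2.cvtColor(i,cv2.COLOR_BGR2HSV)
m=cv2.inRange(hsv,(12,25,150),(40,255,255))
blue=cv2.inRange(hsv,(95,90,80),(125,255,255));bx=cv2.dilate(blue,np.ones((15,15)));m&=cv2.morphologyEx(blue,cv2.MORPH_CLOSE,np.ones((41,41)))
cn,_=cv2.findContours(m,cv2.RETR_EXTERNAL,cv2.CHAIN_APPROX_NONE)
P=[]
for k in cn:
    if cv2.contourArea(k)>200:
        q=cv2.minAreaRect(k);p=plane(c,*q[0],0.0907);P.append((q[0][0],p));print(np.round(q[0],1),np.round(q[1],1),p.round(4))
P=[p for _,p in sorted(P,key=lambda a:a[0])]
for a,b in zip(P,P[1:]):d=b-a;print('step',np.linalg.norm(d).round(4),'yaw',np.degrees(np.arctan2(-d[0],d[1])).round(2))
d=P[-1]-P[0];print('yaw all',np.degrees(np.arctan2(-d[0],d[1])))
E
python3 gaps.py w2
```

```text
[248.7 282.5] [29.6 17.9] [0.5054 0.2342 0.0907]
[284.7 273.5] [28.9 18.6] [0.4939 0.2825 0.0907]
[321.9 264.3] [29.3 18.1] [0.4826 0.3315 0.0907]
step 0.0497 yaw 13.32
step 0.0503 yaw 13.08
yaw all 13.200310092955187
```

Request:
{"api": "send_rows", "payload": {
  "rows": [
    {"dx": -1,"dy": 0.2,"dz": 0,"turn": 0},
    {"dx": -1,"dy": 0.2,"dz": 0,"turn": 0},
    {"dx": -1,"dy": 0.2,"dz": 0,"turn": 0},
    {"dx": -1,"dy": 0.2,"dz": 0,"turn": 0},
    {"dx": -1,"dy": 0.2,"dz": 0,"turn": 0},
    {"dx": -1,"dy": 0,"dz": 0,"turn": 0},
    {"dx": -1,"dy": 0,"dz": 0,"turn": 0},
    {"dx": -1,"dy": 0,"dz": 0,"turn": 0},
    {"dx": -1,"dy": 0,"dz": 0,"turn": 0},
    {"dx": -1,"dy": 0,"dz": 0,"turn": 0},
    {"dx": -1,"dy": 0,"dz": 0,"turn": 0},
    {"dx": -1,"dy": 0,"dz": 0,"turn": 0}
  ]
}}

```text
t: 3.25
position: [0.383, 0.0312, 0.2688]
ee_rot: [0.719, 0.695, 0.0, -0.0]
contact_force: [-0.3, 0.7, -0.9]
gripper_width: 0.0855
```

Request:
{"api": "send_rows", "payload": {
  "rows": [
    {"dx": -1,"dy": 0,"dz": 0,"turn": 0},
    {"dx": -1,"dy": 0,"dz": 0,"turn": 0},
    {"dx": -1,"dy": 0,"dz": 0,"turn": 0},
    {"dx": -1,"dy": 0,"dz": 0,"turn": 0},
    {"dx": -1,"dy": 0,"dz": 0,"turn": 0},
    {"dx": -1,"dy": 0,"dz": 0,"turn": 0},
    {"dx": -1,"dy": 0,"dz": 0,"turn": 0},
    {"dx": -1,"dy": 0,"dz": 0,"turn": 0},
    {"dx": -1,"dy": 0,"dz": 0,"turn": 0},
    {"dx": 0,"dy": 0,"dz": 0,"turn": 0}
  ]
}}

```text
t: 4.5
position: [0.3755, -0.1942, 0.2687]
ee_rot: [0.72, 0.694, 0.0, -0.0]
contact_force: [-0.5, 0.0, 0.5]
gripper_width: 0.0856
```

```bash
python3 snap.py w3
```

```text
4.5 [ 0.3755 -0.1942  0.2687] [ 7.199e-01  6.941e-01  2.000e-04 -2.000e-04] [-0.53  0.03  0.47] 0.08557278598489881
```

View pics/w3.png

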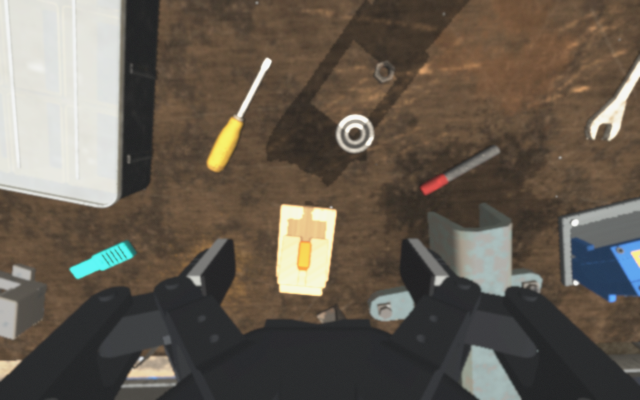

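```bash
python3 - <<'E'
import cv2
i=cv2.imread('pics/w3.png')[195:305,265:350];cv2.imwrite('pics/c3.png',cv2.resize(i,None,fx=5,fy=5,interpolation=cv2.INTER_CUBIC))
E
```

```text
(no output)
```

View pics/c3.png

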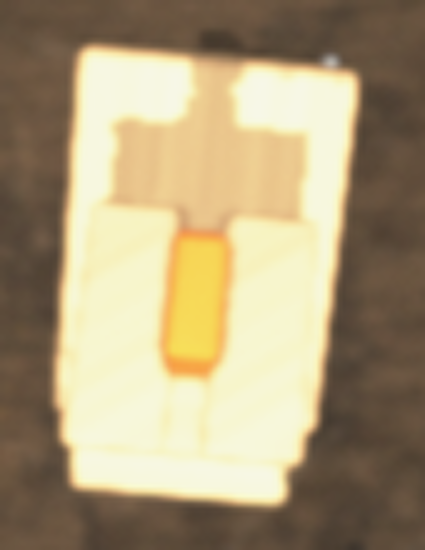

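```bash
python3 - <<'E'
import cv2,numpy as np,pickle
from h import *
c,s=pickle.load(open('w3.pkl','rb'))
i=cv2.imread('pics/w3.png');hsv=cv2.cvtColor(i,cv2.COLOR_BGR2HSV)
m=cv2.inRange(hsv,(8,150,150),(24,255,255));z=np.zeros_like(m);z[225:285,285:325]=m[225:285,285:325]
k=max(cv2.findContours(z,0,1)[0],key=cv2.contourArea);q=cv2.minAreaRect(k);print(q,cv2.boxPoints(q))
print('end centre',plane(c,*q[0],.1435), 'if mid',plane(c,*q[0],.118))
def L(a,b,h):
    A=plane(c,265+a[0]/5,195+a[1]/5,h);B=plane(c,265+b[0]/5,195+b[1]/5,h);d=B-A
    print(A.round(4),B.round(4),np.linalg.norm(d).round(4),'yaw',np.degrees(np.arctan2(-d[0],d[1])).round(2))
L((82,47),(357,73),.012);L((95,205),(315,220),.07)
L((72,488),(288,503),.105);L((66,445),(302,465),.1)
w=cv2.inRange(hsv,(12,20,170),(32,120,255));w[:,:265]=0;w[:,350:]=0;w[:200]=0;w[305:]=0
# symmetric y of stand
R_=[]
for v in range(206,232,4):
    xs=np.where(w[v]>0)[0]
    if len(xs): a=plane(c,xs.min(),v,.012);b=plane(c,xs.max()+1,v,.012);print(v,xs.min(),xs.max(),a.round(3),b.round(3))
E
```

```text
((303.7920837402344, 255.0792236328125), (11.343423843383789, 28.458065032958984), 5.7105937004089355) [[296.7327  268.67328]
 [299.56436 240.35645]
 [310.85147 241.48517]
 [308.0198  269.802  ]]
end centre [ 0.44715536 -0.21148296  0.1435    ] if mid [ 0.46047715 -0.21332707  0.118     ]
[ 0.4301 -0.2505  0.012 ] [ 0.4415 -0.1676  0.012 ] 0.0837 yaw -7.87
[ 0.4565 -0.2418  0.07  ] [ 0.4631 -0.1832  0.07  ] 0.0589 yaw -6.44
[ 0.5188 -0.248   0.105 ] [ 0.5253 -0.1932  0.105 ] 0.0552 yaw -6.8
[ 0.5095 -0.2495  0.1   ] [ 0.5177 -0.1892  0.1   ] 0.0608 yaw -7.76
206 280 305 [ 0.433 -0.253  0.012] [ 0.434 -0.213  0.012]
210 280 336 [ 0.439 -0.253  0.012] [ 0.442 -0.167  0.012]
214 280 336 [ 0.445 -0.254  0.012] [ 0.449 -0.167  0.012]
218 279 335 [ 0.452 -0.256  0.012] [ 0.455 -0.168  0.012]
222 279 335 [ 0.458 -0.256  0.012] [ 0.462 -0.169  0.012]
226 279 334 [ 0.465 -0.257  0.012] [ 0.468 -0.17   0.012]
230 279 334 [ 0.471 -0.257  0.012] [ 0.475 -0.17   0.012]
```

Request:
{"api": "send_rows", "payload": {
  "rows": [
    {"dx": 0,"dy": 0,"dz": 0,"turn": 0.85},
    {"dx": -0.09,"dy": 0.91,"dz": 0.69,"turn": 0},
    {"dx": -0.09,"dy": 0.91,"dz": 0.69,"turn": 0},
    {"dx": -0.09,"dy": 0.91,"dz": 0.69,"turn": 0},
    {"dx": -0.09,"dy": 0.91,"dz": 0.69,"turn": 0},
    {"dx": 0,"dy": 0,"dz": 0,"turn": 0}
  ]
}}

```text
t: 5.3
position: [0.4645, -0.2121, 0.1981]
ee_rot: [0.749, 0.663, -0.0, -0.002]
contact_force: [-0.0, 0.8, -0.2]
gripper_width: 0.0852
```

```bash
python3 snap.py w4
```

```text
5.3 [ 0.4645 -0.2121  0.1981] [ 7.489e-01  6.627e-01 -2.000e-04 -2.000e-03] [-0.04  0.83 -0.23] 0.08523319340493064
```

View pics/w4.png

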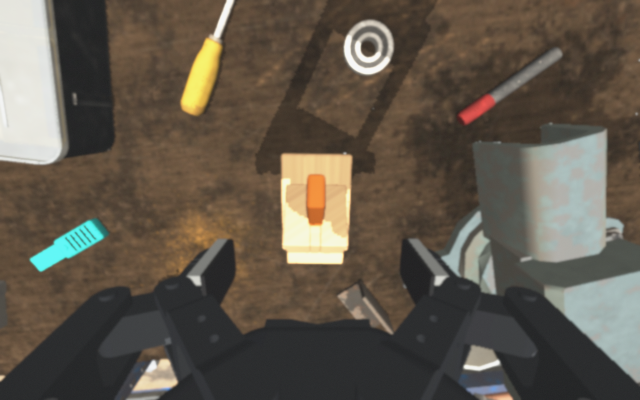

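```bash
python3 - <<'E'
import cv2,numpy as np,pickle
from h import *
c,s=pickle.load(open('w4.pkl','rb'))
i=cv2.imread('pics/w4.png');hsv=cv2.cvtColor(i,cv2.COLOR_BGR2HSV)
m=cv2.inRange(hsv,(5,150,100),(20,255,255));z=np.zeros_like(m);z[160:240,295:335]=m[160:240,295:335]
k=max(cv2.findContours(z,0,1)[0],key=cv2.contourArea);q=cv2.minAreaRect(k);print(q,cv2.boxPoints(q))
p=s['position'];print(proj(c,[[p[0],p[1],h] for h in (.2,.1435,.118,.1)]))
H=np.array([.4648,-.2137,.118]);xa=np.array([.992,-.125,0]);ax=-.574*xa+np.array([0,0,.819])
print('pred centre,end,shoulder',proj(c,[H,H+.031*ax,H-.036*ax]))
cv2.imwrite('pics/c4.png',cv2.resize(i[140:275,260:370],None,fx=5,fy=4,interpolation=cv2.INTER_CUBIC))
E
```

```text
((315.5, 199.5), (49.0, 17.0), 90.0) [[307. 175.]
 [324. 175.]
 [324. 224.]
 [307. 224.]]
[[317.92281881 246.11157741]
 [317.51393135 213.00084638]
 [317.39211437 203.13640445]
 [317.32055657 197.34183018]]
pred centre,end,shoulder [[315.59962012 203.73775678]
 [315.51472502 190.73223795]
 [315.67490257 215.26716738]]
```

View pics/c4.png

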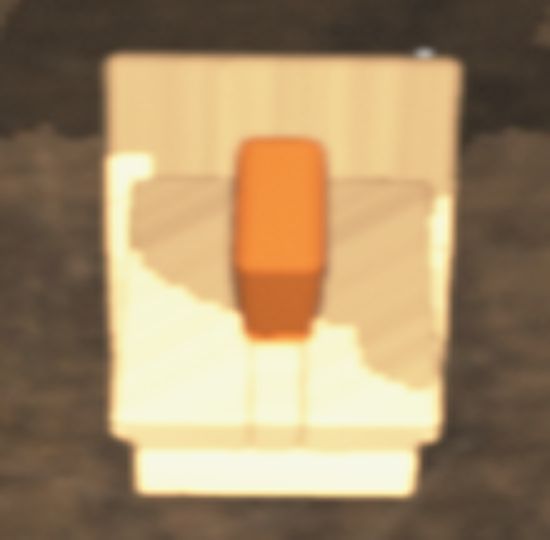

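The handle is centred at (316,199), square to the jaws, and 1.5 mm off in tool x. I'll go down and grip it.

Request:
{"api": "send_rows", "payload": {
  "rows": [
    {"dx": -0.06,"dy": 0.02,"dz": 0.78,"turn": 0},
    {"dx": 0,"dy": 0,"dz": 0.78,"turn": 0},
    {"dx": 0,"dy": 0,"dz": 0.78,"turn": 0},
    {"dx": 0,"dy": 0,"dz": 0.78,"turn": 0},
    {"dx": 0,"dy": 0,"dz": 0.78,"turn": 0},
    {"dx": 0,"dy": 0,"dz": 0,"turn": 0}
  ]
}}

```text
t: 6.1
position: [0.4633, -0.2144, 0.1018]
ee_rot: [0.75, 0.662, -0.0, -0.001]
contact_force: [-0.6, 0.6, 0.4]
gripper_width: 0.0854
```

Request:
{"api": "send_rows", "payload": {
  "rows": [
    {"dx": 0,"dy": 0,"dz": 0,"turn": 0},
    {"dx": 0,"dy": 0,"dz": 0,"turn": 0},
    {"dx": 0,"dy": 0,"dz": 0,"turn": 0},
    {"dx": 0,"dy": 0,"dz": 0,"turn": 0},
    {"dx": 0,"dy": 0,"dz": 0,"turn": 0},
    {"dx": 0,"dy": 0,"dz": 0,"turn": 0}
  ],
  "gripper": 1
}}

```text
t: 6.85
position: [0.4647, -0.2158, 0.1026]
ee_rot: [0.75, 0.662, 0.0, 0.0]
contact_force: [-0.5, 0.3, 3.2]
gripper_width: 0.0135
```

Request:
{"api": "send_rows", "payload": {
  "rows": [
    {"dx": 0,"dy": -0.28,"dz": -0.41,"turn": 0},
    {"dx": 0,"dy": -0.28,"dz": -0.41,"turn": 0},
    {"dx": 0,"dy": -0.57,"dz": -0.82,"turn": 0},
    {"dx": 0,"dy": -0.57,"dz": -0.82,"turn": 0},
    {"dx": 0,"dy": -0.57,"dz": -0.82,"turn": 0},
    {"dx": 0,"dy": -0.57,"dz": -0.82,"turn": 0},
    {"dx": 0,"dy": 0,"dz": 0,"turn": 0}
  ]
}}

```text
t: 7.72
position: [0.3941, -0.2075, 0.2067]
ee_rot: [0.75, 0.661, 0.0, 0.002]
contact_force: [-0.1, -0.7, -0.4]
gripper_width: 0.0132
```

```bash
python3 snap.py w5
```

```text
7.725 [ 0.3941 -0.2075  0.2067] [7.500e-01 6.614e-01 2.000e-04 1.900e-03] [-0.1  -0.68 -0.39] 0.013210175317483999
```

View pics/w5.png

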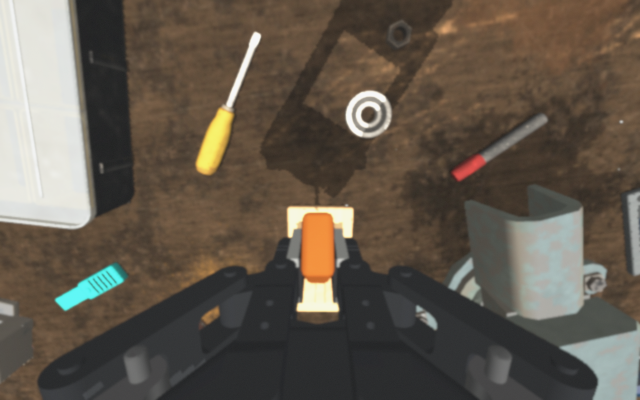

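Request:
{"api": "send_rows", "payload": {
  "rows": [
    {"dx": 0,"dy": 0,"dz": -0.55,"turn": -0.85},
    {"dx": 0,"dy": 0,"dz": -0.55,"turn": -0.85},
    {"dx": 0,"dy": 0,"dz": -0.55,"turn": -0.85},
    {"dx": 0,"dy": 0,"dz": -0.55,"turn": -0.85},
    {"dx": 0.95,"dy": 0.36,"dz": 0,"turn": 0},
    {"dx": 0.95,"dy": 0.36,"dz": 0,"turn": 0},
    {"dx": 0.95,"dy": 0.36,"dz": 0,"turn": 0},
    {"dx": 0.95,"dy": 0.36,"dz": 0,"turn": 0},
    {"dx": 0.95,"dy": 0.36,"dz": 0,"turn": 0},
    {"dx": 0.95,"dy": 0.36,"dz": 0,"turn": 0},
    {"dx": 0.95,"dy": 0.36,"dz": 0,"turn": 0},
    {"dx": 0.95,"dy": 0.36,"dz": 0,"turn": 0}
  ]
}}

```text
t: 9.28
position: [0.4202, -0.0044, 0.2585]
ee_rot: [0.621, 0.784, -0.001, -0.001]
contact_force: [0.1, 0.1, -0.6]
gripper_width: 0.0134
```

Request:
{"api": "send_rows", "payload": {
  "rows": [
    {"dx": 0.95,"dy": 0.36,"dz": 0,"turn": 0},
    {"dx": 0.95,"dy": 0.36,"dz": 0,"turn": 0},
    {"dx": 0.95,"dy": 0.36,"dz": 0,"turn": 0},
    {"dx": 0.95,"dy": 0.36,"dz": 0,"turn": 0},
    {"dx": 0.95,"dy": 0.36,"dz": 0,"turn": 0},
    {"dx": 0.95,"dy": 0.36,"dz": 0,"turn": 0},
    {"dx": 0.95,"dy": 0.36,"dz": 0,"turn": 0},
    {"dx": 0.95,"dy": 0.36,"dz": 0,"turn": 0},
    {"dx": 0.95,"dy": 0.36,"dz": 0,"turn": 0},
    {"dx": 0,"dy": 0,"dz": 0,"turn": 0}
  ]
}}

```text
t: 10.52
position: [0.4498, 0.2222, 0.2583]
ee_rot: [0.62, 0.785, -0.001, -0.001]
contact_force: [-0.4, -0.4, -0.6]
gripper_width: 0.0135
```

```bash
python3 snap.py w6; python3 gaps.py w6; python3 - <<'E'
from cell import bot
import cv2
for n in ("scene","side"):
    cv2.imwrite(f"pics/{n}1.png",bot.grab_frame(n)[:,:,::-1])
E
python3 - <<'E'
import cv2,numpy as np
a=cv2.imread('pics/scene1.png')[90:210,190:310];b=cv2.imread('pics/side1.png')[210:330,290:410]
cv2.imwrite('pics/c6.png',np.hstack([cv2.resize(x,(400,400),interpolation=cv2.INTER_CUBIC) for x in (a,b)]))
E
```

```text
10.525 [0.4498 0.2222 0.2583] [ 0.6197  0.7849 -0.0011 -0.0008] [-0.42 -0.35 -0.63] 0.013543277529447952
[399.7 227. ] [31.6 21.2] [0.4822 0.3316 0.0907]
[358.5 227.5] [31. 21.] [0.4942 0.2836 0.0907]
[317.5 220. ] [16. 29.] [0.4962 0.2334 0.0907]
step 0.0502 yaw 2.32
step 0.0495 yaw 14.02
yaw all 8.125981767206396
```

View pics/w6.png

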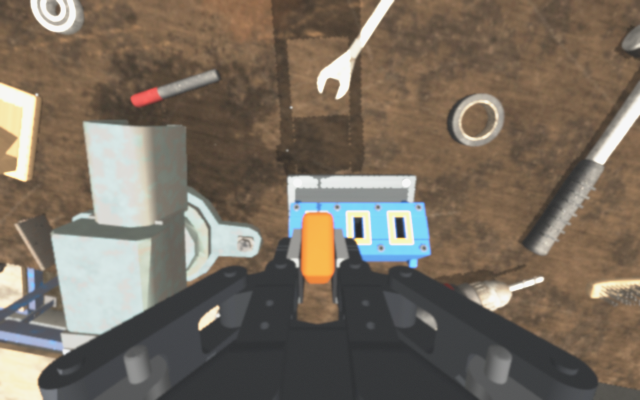

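View pics/c6.png

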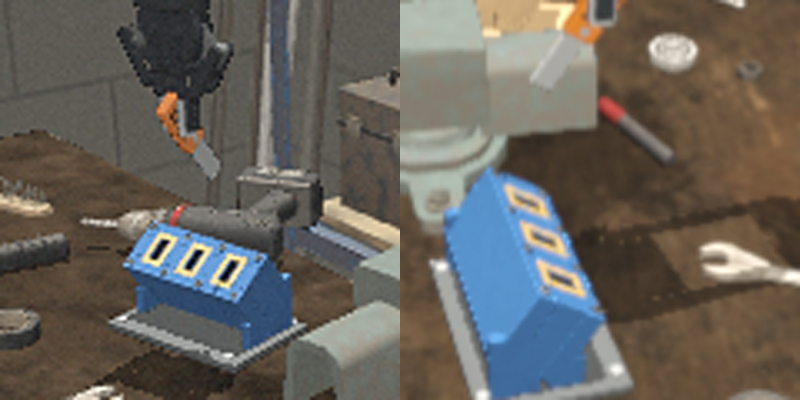

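```bash
python3 - <<'E'
from h import *
from cell import bot
cs,cd=bot.calibration('scene'),bot.calibration('side')
print('nose tri',tri(cs,(254,142.5),cd,(331.5,234.5)))
T=np.array([.4498,.2222,.2583]);q=np.radians(13.35);x=np.array([np.cos(q),np.sin(q),0]);z=np.array([0,0,1.])
O=T+x*.0205-z*.0139;N=O+.05*(.574*x-.819*z);E=O-.067*(.574*x-.819*z)
print('pred nose',N,'end',E);
import pickle
cw,_=pickle.load(open('w6.pkl','rb'))
print('scene',proj(cs,[N,O,E]),'side',proj(cd,[N,O,E]),'wrist end',proj(cw,[E]))
E
python3 - <<'E'
import cv2,numpy as np
a=cv2.imread('pics/scene1.png')[110:150,225:275];b=cv2.imread('pics/side1.png')[200:250,315:365]
w=cv2.imread('pics/w6.png')[200:290,290:350]
cv2.imwrite('pics/c7.png',np.hstack([cv2.resize(a,(375,300),interpolation=2),cv2.resize(b,(300,300)),cv2.resize(w,(120,300)) ]))
E
```

```text
nose tri (array([0.49412648, 0.22830154, 0.2031918 ]), np.float64(0.0029374389583204687))
pred nose [0.49767051 0.23356023 0.20345   ] end [0.43232727 0.21805352 0.299273  ]
scene [[254.33186193 141.5596931 ]
 [247.87142948 132.23342163]
 [238.62652816 118.88646089]] side [[330.6966519  235.82382412]
 [341.345427   220.95221366]
 [356.05517116 200.38179766]] wrist end [[317.72011305 248.12754778]]
```

View pics/c7.png

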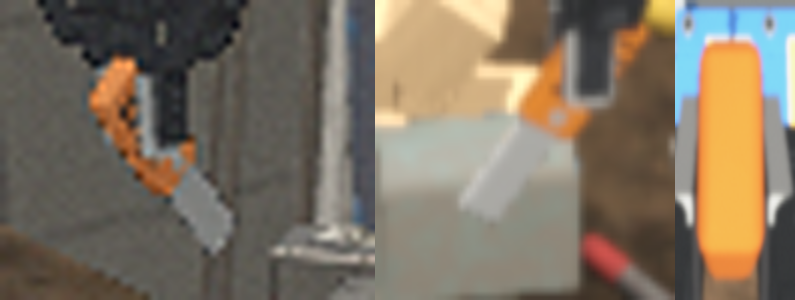

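Request:
{"api": "send_rows", "payload": {
  "rows": [
    {"dx": -0.04,"dy": 0.17,"dz": 0.9,"turn": 0},
    {"dx": 0,"dy": 0,"dz": 0.9,"turn": 0},
    {"dx": 0,"dy": 0,"dz": 0.9,"turn": 0},
    {"dx": 0,"dy": 0,"dz": 0.8,"turn": 0},
    {"dx": 0,"dy": 0,"dz": 0.6,"turn": 0},
    {"dx": 0,"dy": 0,"dz": 0,"turn": 0},
    {"dx": 0,"dy": 0,"dz": 0,"turn": 0}
  ]
}}

```text
t: 11.55
position: [0.4555, 0.2211, 0.158]
ee_rot: [0.621, 0.784, 0.001, 0.0]
contact_force: [0.6, 1.0, -0.9]
gripper_width: 0.0132
```

```bash
cat > look.py <<'E'
import sys,cv2,numpy as np
from cell import bot
n=sys.argv[1];s=bot.observe();print(s['t'],s['position'].round(4),s['ee_rot'].round(4),s['contact_force'].round(2),s['torque'].round(2))
a=bot.grab_frame('scene')[125:205,205:305,::-1];b=bot.grab_frame('side')[225:325,305:385,::-1]
cv2.imwrite(f'pics/{n}.png',np.hstack([cv2.resize(a,(450,360),interpolation=2),cv2.resize(b,(300,375),interpolation=2)[:360]]))
E
python3 look.py l1
```

```text
11.55 [0.4555 0.2211 0.158 ] [6.208e-01 7.840e-01 5.000e-04 4.000e-04] [ 0.59  0.99 -0.92] [ 0.04  0.   -0.02]
```

View pics/l1.png

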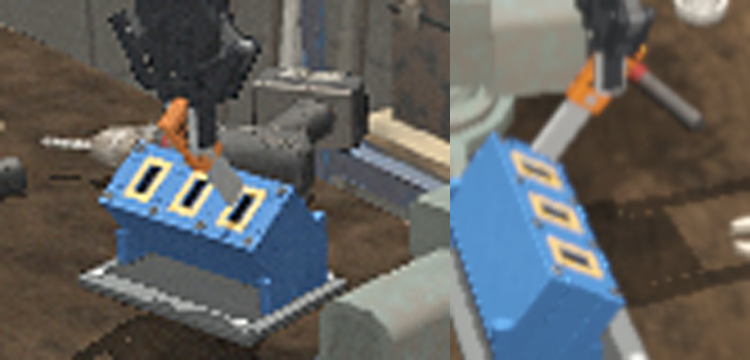

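```bash
cat > err.py <<'E'
import sys,numpy as np
from cell import bot
from h import *
g=int(sys.argv[1]);off=float(sys.argv[2]) if len(sys.argv)>2 else .0185
G={1:(.4825,.3316,.0907),2:(.4941,.2830,.0907),3:(.5056,.2344,.0907)}[g]
P=[];Q=[];F=[]
for _ in range(4):
    s=bot.observe();P.append(s['position']);F.append(s['contact_force']);Q.append(s['ee_rot']);bot.grab_frame('side')
T=np.mean(P,0);q=np.radians(13.35);x=np.array([np.cos(q),np.sin(q),0]);y=np.array([-np.sin(q),np.cos(q),0]);z=np.array([0,0,1.])
az=np.degrees(2*np.arctan2(np.mean(Q,0)[1],np.mean(Q,0)[0]))-90
O=T+x*off-z*.0139;d=O-np.array(G);a=.574*x-.819*z;n=.819*x+.574*z
N=O+.05*a
print('t',s['t'],'T',T.round(4),'std',np.std(P,0).round(4),'yaw',az.round(2),'F',np.mean(F,0).round(2),'Fax',np.mean(F,0)@a)
print('depth of nose mm',1e3*(d@a+.05),'lat y mm',1e3*(d@y),'upslope mm',1e3*(d@n))
for k in('scene','side'):print(k,proj(bot.calibration(k),[N,G]).round(1).tolist())
E
python3 err.py 3
```

```text
t 11.8 T [0.4555 0.2213 0.1583] std [0.0002 0.     0.0001] yaw 13.27 F [-0.12 -0.56 -0.63] Fax 0.37520990247968
depth of nose mm -13.033156627216089 lat y mm -1.132217826452486 upslope mm 3.5576866020511377
scene [[256.9, 168.3], [257.7, 171.1]]
side [[329.3, 266.1], [327.8, 270.3]]
```

Request:
{"api": "send_rows", "payload": {
  "rows": [
    {"dx": 0.045,"dy": -0.05,"dz": 0.035,"turn": 0},
    {"dx": 0,"dy": 0.14,"dz": 0.2,"turn": 0},
    {"dx": 0,"dy": 0.14,"dz": 0.2,"turn": 0},
    {"dx": 0,"dy": 0.14,"dz": 0.2,"turn": 0},
    {"dx": 0,"dy": 0,"dz": 0,"turn": 0}
  ]
}}

```text
t: 12.48
position: [0.4634, 0.2242, 0.1406]
ee_rot: [0.621, 0.784, -0.001, -0.0]
contact_force: [-0.5, -0.3, -0.5]
gripper_width: 0.0132
```

```bash
python3 err.py 3;python3 look.py l2
```

```text
t 12.625 T [0.4635 0.2243 0.141 ] std [0.0001 0.0001 0.0003] yaw 13.26 F [-0.33  0.28 -0.51] Fax 0.26795772369465437
depth of nose mm 5.914888233829033 lat y mm -0.087162503617416 upslope mm 0.5896826661316554
scene [[258.5, 172.0], [257.7, 171.1]]
side [[326.4, 271.8], [327.8, 270.3]]
12.675 [0.4636 0.2244 0.1415] [6.207e-01 7.841e-01 1.000e-04 0.000e+00] [ 0.53 -1.01 -1.28] [-0.01  0.01  0.01]
```

View pics/l2.png

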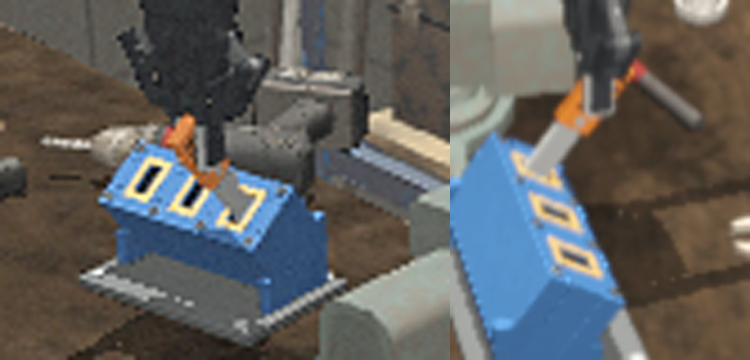

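The nose is entering gap 3 with no force. I'll continue in small steps and watch the force.

Request:
{"api": "send_rows", "payload": {
  "rows": [
    {"dx": 0,"dy": 0.115,"dz": 0.165,"turn": 0},
    {"dx": 0,"dy": 0.115,"dz": 0.165,"turn": 0}
  ]
}}

```text
t: 13.02
position: [0.4693, 0.2258, 0.133]
ee_rot: [0.621, 0.784, 0.0, 0.0]
contact_force: [0.1, 0.2, -0.7]
gripper_width: 0.0137
```

```bash
python3 err.py 3|head -2
```

```text
t 13.175 T [0.4691 0.2256 0.1326] std [0.0002 0.0001 0.0002] yaw 13.26 F [ 0.31  0.2  -0.51] Fax 0.6139460228078453
depth of nose mm 16.17214445129609 lat y mm -0.10210378057072188 upslope mm 0.5090740720332673
```

Request:
{"api": "send_rows", "payload": {
  "rows": [
    {"dx": 0,"dy": 0.115,"dz": 0.165,"turn": 0},
    {"dx": 0,"dy": 0.115,"dz": 0.165,"turn": 0}
  ]
}}

```text
t: 13.48
position: [0.4734, 0.2268, 0.1276]
ee_rot: [0.621, 0.784, -0.002, -0.001]
contact_force: [-22.0, -6.2, 41.2]
gripper_width: 0.0132
```

```bash
python3 err.py 3|head -2
```

```text
t 13.625 T [0.4734 0.2268 0.1278] std [0.0001 0.     0.0001] yaw 13.29 F [-14.75  -4.39  25.95] Fax -30.07436381791223
depth of nose mm 22.633896623583304 lat y mm 0.050640179160653595 upslope mm 1.4209180990733385
```

Gap 3 stops dead at 22.6 mm with 30–47 N along the axis, no side force, and nothing felt at 16 mm, so it is the tight one. I'll back out and move 50 mm to gap 2.

Request:
{"api": "send_rows", "payload": {
  "rows": [
    {"dx": 0,"dy": -0.25,"dz": -0.36,"turn": 0},
    {"dx": 0,"dy": -0.35,"dz": -0.5,"turn": 0},
    {"dx": 0,"dy": -0.36,"dz": -0.52,"turn": 0},
    {"dx": 0,"dy": 0,"dz": 0,"turn": 0},
    {"dx": 0.7,"dy": 0,"dz": 0,"turn": 0},
    {"dx": 0.7,"dy": 0,"dz": 0,"turn": 0},
    {"dx": 0.6,"dy": 0,"dz": 0,"turn": 0},
    {"dx": 0,"dy": 0,"dz": 0,"turn": 0}
  ]
}}

```text
t: 14.68
position: [0.4393, 0.2716, 0.159]
ee_rot: [0.62, 0.785, -0.0, -0.0]
contact_force: [-0.5, -0.3, -0.9]
gripper_width: 0.0135
```

```bash
python3 err.py 2;python3 look.py l3
```

```text
t 14.825 T [0.4396 0.2708 0.1591] std [0.0002 0.0005 0.0001] yaw 13.35 F [-0.17 -0.17 -0.57] Fax 0.34912787993718225
depth of nose mm -16.090023373354036 lat y mm 0.6765630768165143 upslope mm 0.6749435013706386
scene [[245.2, 165.1], [247.2, 167.8]]
side [[335.9, 277.0], [332.7, 281.4]]
14.875 [0.4399 0.2699 0.1593] [ 6.207e-01  7.840e-01 -2.000e-04  0.000e+00] [-0.49  0.34  0.02] [ 0.04 -0.06  0.01]
```

View pics/l3.png

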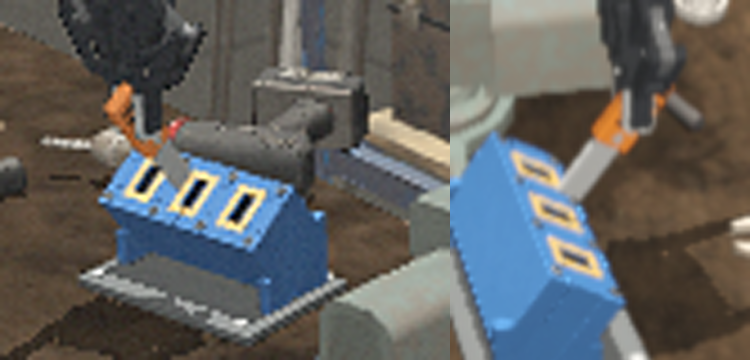

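Request:
{"api": "send_rows", "payload": {
  "rows": [
    {"dx": 0,"dy": 0.15,"dz": 0.22,"turn": 0},
    {"dx": 0,"dy": 0.15,"dz": 0.22,"turn": 0},
    {"dx": 0,"dy": 0.15,"dz": 0.22,"turn": 0},
    {"dx": 0,"dy": 0,"dz": 0,"turn": 0}
  ]
}}

```text
t: 15.48
position: [0.4507, 0.2725, 0.142]
ee_rot: [0.621, 0.784, -0.001, -0.0]
contact_force: [0.6, -0.3, 0.1]
gripper_width: 0.0132
```

```bash
python3 err.py 2|head -2
```

```text
t 15.625 T [0.4508 0.2727 0.1425] std [0.0001 0.0001 0.0003] yaw 13.26 F [ 0.49 -0.08 -0.36] Fax 0.5586926036455938
depth of nose mm 4.003202498939179 lat y mm -0.065562923668483 upslope mm 0.43800838745339243
```

Request:
{"api": "send_rows", "payload": {
  "rows": [
    {"dx": 0,"dy": 0.115,"dz": 0.165,"turn": 0},
    {"dx": 0,"dy": 0.115,"dz": 0.165,"turn": 0}
  ]
}}

```text
t: 15.92
position: [0.4567, 0.2742, 0.1345]
ee_rot: [0.621, 0.784, 0.0, 0.0]
contact_force: [0.0, -0.2, 0.1]
gripper_width: 0.0133
```

```bash
python3 err.py 2|head -2
```

```text
t 16.075 T [0.4565 0.274  0.1341] std [0.0002 0.0001 0.0003] yaw 13.27 F [ 0.01 -0.17 -0.81] Fax 0.6486769603453635
depth of nose mm 14.22005754500398 lat y mm -0.04439411524388874 upslope mm 0.4347454938015575
```

Request:
{"api": "send_rows", "payload": {
  "rows": [
    {"dx": 0,"dy": 0.115,"dz": 0.165,"turn": 0},
    {"dx": 0,"dy": 0.115,"dz": 0.165,"turn": 0}
  ]
}}

```text
t: 16.38
position: [0.4623, 0.2754, 0.1262]
ee_rot: [0.621, 0.784, 0.0, 0.0]
contact_force: [1.0, -0.3, 0.0]
gripper_width: 0.0131
```

```bash
python3 err.py 2|head -2
```

```text
t 16.525 T [0.4621 0.2753 0.1259] std [0.0002 0.0001 0.0002] yaw 13.26 F [ 0.18 -0.25 -0.43] Fax 0.4163382597664884
depth of nose mm 24.305991601756002 lat y mm -0.06866134132891247 upslope mm 0.4016570917966105
```

Gap 2 shows no force past 24 mm, so it is slack. That leaves gap 1, which I'll confirm by feel.

Request:
{"api": "send_rows", "payload": {
  "rows": [
    {"dx": 0,"dy": -0.3,"dz": -0.43,"turn": 0},
    {"dx": 0,"dy": -0.3,"dz": -0.43,"turn": 0},
    {"dx": 0,"dy": -0.34,"dz": -0.49,"turn": 0},
    {"dx": 0,"dy": 0,"dz": 0,"turn": 0},
    {"dx": 0.7,"dy": 0,"dz": 0,"turn": 0},
    {"dx": 0.7,"dy": 0,"dz": 0,"turn": 0},
    {"dx": 0.6,"dy": 0,"dz": 0,"turn": 0},
    {"dx": 0,"dy": 0,"dz": 0,"turn": 0},
    {"dx": 0,"dy": 0,"dz": 0,"turn": 0}
  ]
}}

```text
t: 17.7
position: [0.4275, 0.3187, 0.1598]
ee_rot: [0.62, 0.784, -0.0, 0.0]
contact_force: [0.4, -0.1, -0.0]
gripper_width: 0.0132
```

```bash
python3 err.py 1;python3 look.py l4
```

```text
t 17.85 T [0.4277 0.3185 0.1599] std [0.0001 0.0002 0.0001] yaw 13.27 F [ 0.33 -0.23 -0.33] Fax 0.4281763805005227
depth of nose mm -17.07179558964307 lat y mm -0.12757959352884993 upslope mm 0.7427177556387264
scene [[235.0, 161.7], [237.0, 164.6]]
side [[341.5, 288.5], [338.0, 293.5]]
17.9 [0.4278 0.3183 0.1601] [ 6.209e-01  7.839e-01 -1.000e-04  0.000e+00] [-0.95  0.68 -1.22] [ 0.01 -0.01 -0.03]
```

View pics/l4.png

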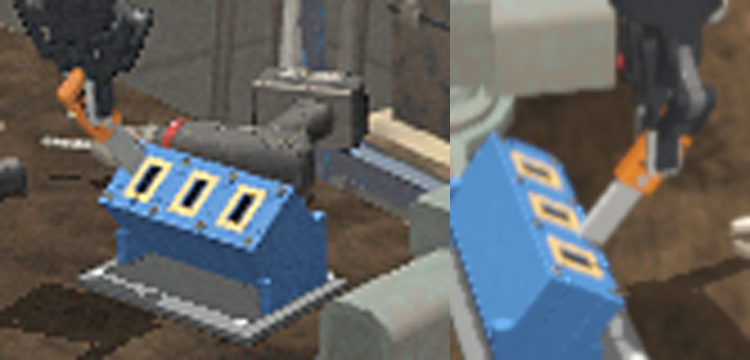

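Request:
{"api": "send_rows", "payload": {
  "rows": [
    {"dx": -0.04,"dy": 0.16,"dz": 0.23,"turn": 0},
    {"dx": 0,"dy": 0.16,"dz": 0.23,"turn": 0},
    {"dx": 0,"dy": 0.16,"dz": 0.23,"turn": 0},
    {"dx": 0,"dy": 0,"dz": 0,"turn": 0}
  ]
}}

```text
t: 18.5
position: [0.4394, 0.3202, 0.142]
ee_rot: [0.621, 0.784, -0.001, -0.0]
contact_force: [-0.7, -0.6, -0.1]
gripper_width: 0.0129
```

```bash
python3 err.py 1|head -2
```

```text
t 18.65 T [0.4395 0.3204 0.1425] std [0.0001 0.0001 0.0004] yaw 13.26 F [-0.08  0.25 -0.4 ] Fax 0.3149538808772234
depth of nose mm 4.107450839518884 lat y mm -1.012171137714804 upslope mm 0.523160639268538
```

Request:
{"api": "send_rows", "payload": {
  "rows": [
    {"dx": 0,"dy": 0.115,"dz": 0.165,"turn": 0},
    {"dx": 0,"dy": 0.115,"dz": 0.165,"turn": 0}
  ]
}}

```text
t: 18.95
position: [0.4454, 0.3219, 0.1345]
ee_rot: [0.621, 0.784, 0.0, 0.0]
contact_force: [-0.4, 0.6, -0.5]
gripper_width: 0.0131
```

```bash
python3 err.py 1|head -2
```

```text
t 19.1 T [0.4452 0.3217 0.1341] std [0.0002 0.0001 0.0003] yaw 13.26 F [ 0.45  0.41 -0.47] Fax 0.6919428888424922
depth of nose mm 14.301080520068197 lat y mm -1.0435119461526443 upslope mm 0.5255151554336808
```

Request:
{"api": "send_rows", "payload": {
  "rows": [
    {"dx": 0,"dy": 0.09,"dz": 0.13,"turn": 0},
    {"dx": 0,"dy": 0.09,"dz": 0.13,"turn": 0}
  ]
}}

```text
t: 19.4
position: [0.4496, 0.3215, 0.1282]
ee_rot: [0.621, 0.784, -0.001, 0.001]
contact_force: [-1.8, -5.1, 4.6]
gripper_width: 0.0131
```

```bash
python3 err.py 1|head -2
```

```text
t 19.55 T [0.4497 0.3216 0.1279] std [0.0001 0.     0.0002] yaw 13.25 F [ 0.11 -4.9   1.62] Fax -1.9137842002989038
depth of nose mm 21.931419212259904 lat y mm -2.2075162829635255 upslope mm 0.46921349133942686
```

Request:
{"api": "send_rows", "payload": {
  "rows": [
    {"dx": 0,"dy": 0.09,"dz": 0.13,"turn": 0},
    {"dx": 0,"dy": 0.09,"dz": 0.13,"turn": 0}
  ]
}}

```text
t: 19.85
position: [0.4539, 0.3226, 0.1216]
ee_rot: [0.621, 0.784, -0.001, 0.001]
contact_force: [-2.1, -5.5, 2.3]
gripper_width: 0.0134
```

```bash
python3 err.py 1|head -2
```

```text
t 20.0 T [0.4541 0.3226 0.1213] std [0.0001 0.     0.0002] yaw 13.25 F [-0.32 -5.37  1.15] Fax -1.8362059294017594
depth of nose mm 29.861086580890397 lat y mm -2.180270780294704 upslope mm 0.37244768119312993
```

Gap 1 gives a sideways push of about 5 N towards -y and a light drag, so this is the set one. I'll push it home.

Request:
{"api": "send_rows", "payload": {
  "rows": [
    {"dx": 0,"dy": 0.11,"dz": 0.16,"turn": 0},
    {"dx": 0,"dy": 0.11,"dz": 0.16,"turn": 0},
    {"dx": 0,"dy": 0.11,"dz": 0.16,"turn": 0},
    {"dx": 0,"dy": 0.07,"dz": 0.1,"turn": 0},
    {"dx": 0,"dy": 0,"dz": 0,"turn": 0}
  ]
}}

```text
t: 20.68
position: [0.4638, 0.3248, 0.1067]
ee_rot: [0.621, 0.784, -0.001, 0.001]
contact_force: [1.1, -5.8, 0.9]
gripper_width: 0.0134
```

```bash
python3 err.py 1|head -2;python3 look.py l5
```

```text
t 20.825 T [0.4638 0.3248 0.1066] std [0. 0. 0.] yaw 13.26 F [ 0.34 -5.72  0.32] Fax -0.8274639213911533
depth of nose mm 47.602521129319015 lat y mm -2.2571068760430197 upslope mm 0.1382771567936679
20.875 [0.4638 0.3248 0.1066] [ 6.208e-01  7.840e-01 -1.100e-03  6.000e-04] [ 1.3  -5.39  0.01] [-1.15 -0.11 -0.15]
```

View pics/l5.png

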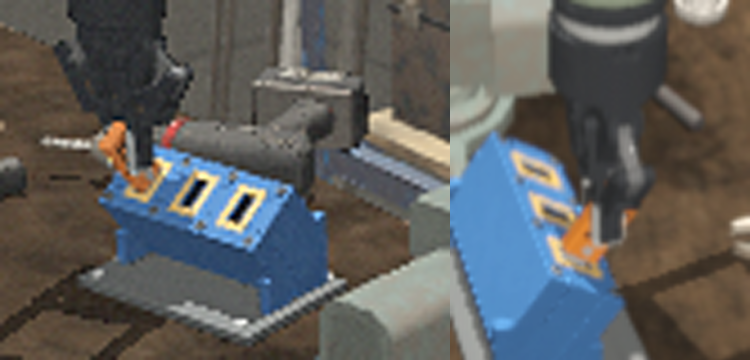

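Request:
{"api": "send_rows", "payload": {
  "rows": [
    {"dx": 0,"dy": 0.07,"dz": 0.1,"turn": 0},
    {"dx": 0,"dy": 0,"dz": 0,"turn": 0}
  ]
}}

```text
t: 21.22
position: [0.4653, 0.3252, 0.1046]
ee_rot: [0.621, 0.784, -0.001, 0.0]
contact_force: [-1.3, -6.1, 2.9]
gripper_width: 0.0134
```

```bash
python3 err.py 1|head -2
```

```text
t 21.375 T [0.4653 0.3252 0.1046] std [0. 0. 0.] yaw 13.26 F [-1.3  -6.35  3.  ] Fax -4.02958434897397
depth of nose mm 50.12094463336014 lat y mm -2.2432567809623576 upslope mm 0.23188846476027183
```

Request:
{"api": "send_rows", "payload": {
  "rows": [
    {"dx": 0,"dy": 0.05,"dz": 0.07,"turn": 0},
    {"dx": 0,"dy": 0.02,"dz": 0.03,"turn": 0},
    {"dx": 0,"dy": 0,"dz": 0,"turn": 0}
  ]
}}

```text
t: 21.8
position: [0.4654, 0.3253, 0.1046]
ee_rot: [0.621, 0.784, -0.003, -0.0]
contact_force: [-9.4, -9.8, 19.3]
gripper_width: 0.0133
```

```bash
python3 err.py 1|head -2
```

```text
t 21.95 T [0.4654 0.3253 0.1046] std [0. 0. 0.] yaw 13.28 F [ -9.55 -10.1   18.99] Fax -22.226108402917728
depth of nose mm 50.26051052200685 lat y mm -2.205600277866257 upslope mm 0.3349546239667691
```

Shoulder home: depth 50.2 mm, and a solid stop at 22 N with no further travel. I'll release it and lift clear.

Request:
{"api": "send_rows", "payload": {
  "rows": [
    {"dx": 0,"dy": 0,"dz": 0,"turn": 0},
    {"dx": 0,"dy": 0,"dz": 0,"turn": 0},
    {"dx": 0,"dy": 0,"dz": 0,"turn": 0},
    {"dx": 0,"dy": 0,"dz": 0,"turn": 0},
    {"dx": 0,"dy": 0,"dz": 0,"turn": 0},
    {"dx": 0,"dy": 0,"dz": 0,"turn": 0}
  ],
  "gripper": -1
}}

```text
t: 22.75
position: [0.4671, 0.3269, 0.1021]
ee_rot: [0.621, 0.784, -0.0, -0.0]
contact_force: [0.6, -0.1, -0.9]
gripper_width: 0.0851
```

Request:
{"api": "send_rows", "payload": {
  "rows": [
    {"dx": 0,"dy": 0,"dz": -0.4,"turn": 0},
    {"dx": 0,"dy": 0,"dz": -0.8,"turn": 0},
    {"dx": 0,"dy": 0,"dz": -1,"turn": 0},
    {"dx": 0,"dy": 0,"dz": -1,"turn": 0},
    {"dx": 0,"dy": 0,"dz": -1,"turn": 0},
    {"dx": 0,"dy": -0.5,"dz": -1,"turn": 0},
    {"dx": 0,"dy": -0.5,"dz": -0.5,"turn": 0},
    {"dx": 0,"dy": 0,"dz": 0,"turn": 0}
  ]
}}

```text
t: 23.75
position: [0.4426, 0.3214, 0.246]
ee_rot: [0.621, 0.784, 0.001, 0.001]
contact_force: [0.4, 0.1, -0.2]
gripper_width: 0.0857
```

```bash
python3 snap.py w9; python3 look.py l6
```

```text
23.75 [0.4426 0.3214 0.246 ] [6.205e-01 7.842e-01 1.200e-03 5.000e-04] [ 0.44  0.14 -0.22] 0.08568375793226866
23.8 [0.4425 0.3212 0.2448] [6.206e-01 7.841e-01 3.000e-04 2.000e-04] [ 0.05  0.75 -0.59] [ 0.02 -0.01 -0.  ]
```

View pics/w9.png

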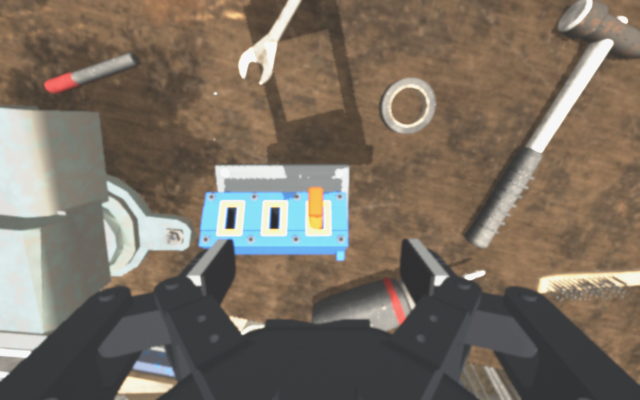

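View pics/l6.png

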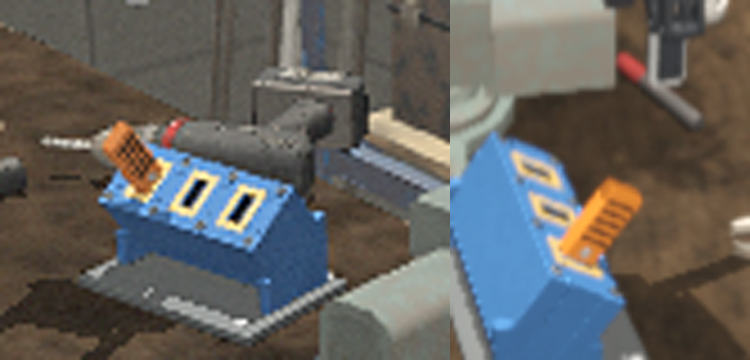

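The blade stands in gap 1 with its handle at wrist (316,205) and its shoulder on the frame. The gripper is clear, and the marker and vice look undisturbed. I'll hand the job in.

```bash
python3 -c "
from cell import bot
print(bot.finish_job(), bot.observe()['t'])"
```

```text
the job is handed in; nothing more can be done
the job is handed in; nothing more can be done
```

I drew the orange-handled blade out of its stand, tried it in all three gaps, and left it pushed fully home in gap 1, the one that is set right. I let go, lifted clear, and handed the job in after about 24 s of the 58 s allowed.

| Gap | Result | What was felt |
|---|---|---|
| Gap 3 (-y end) | Too tight | Stopped dead at 22.6 mm, with 30–47 N along the blade |
| Gap 2 (middle) | Slack | No force down to 24 mm; I took it no deeper |
| Gap 1 (+y end) | Set right | About 5–6 N sideways towards -y and 1–4 N of drag, then a solid stop at 50.2 mm with 22 N of push |

**Last checks:** the final pictures show the blade standing in gap 1 with its shoulder on the frame. The gripper was open and clear, reading no contact force. The marker looked unmoved in the last wrist view. The oil can was not in that view, and I never went near it.

**Disagreements:**
- The camera views differed by about 3 mm on where the blade sat along the tool. I used a middle value, and all three gaps were entered without catching.
- In gap 1 the drag began somewhere between 14 and 22 mm rather than at 8 mm. I had offset the blade 1 mm towards -y, which probably explains it.
- I could not measure the shoe's force on the blade after letting go.

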